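# Seat a heat sink in the thermal tester and hold its sprung sensor arm at the stop

### The job

Set the square-based copper heat sink fully home in the square pocket of the thermal tester and let go of it. Then swing the tester's spring-loaded blue sensor arm, the one with the red handle, over the heat sink all the way to its stop, and keep holding it there with the fingers: the arm springs back if released, so finish while still holding it against the stop. Leave the other two heat sinks and everything else on the bench where they are.

Things in the scene. Friction and masses are not known exactly. Their poses are not given: they have to be found in the camera images.
- tester: Thermal tester, fixed, turned up to 0.35 rad. Origin on the bench under the pocket's centre. Aluminium nest block 120 x 120 x 24 mm high around it, with a square pocket 63 x 63 mm, 6 mm deep, along the tester's axes. Towards +y: grey deck 24 mm high, the arm's pivot post at y 120 mm with two rubber posts 82 mm high (parking rest, and stop at (-15, 90)), readout box 75 mm high centred at y 190 mm.
- nest (a point): Centre of the pocket's floor, 18 mm above the bench (the rim is 24 mm above the bench). Axes as the tester's.
- pivot (a point): Point on the arm's upright pivot axis, at tester (0, 120) mm, 82 mm above the bench, level with the arm bar's upper face.
- sensor_arm: Blue level bar, 18 mm wide, from the pivot 180 mm out along its own +x, 70 to 82 mm above the bench. Origin on the pivot axis at bench height. Brass sensor head under it 120 mm out, underside 64 mm above the bench (10 mm over a seated sink); red handle 170 mm out. Parked, its +x is the tester's +x turned 0.436 rad clockwise seen from above; at the stop it lies along the tester's -y.
- swing (a joint): Angle of the sensor arm: 0 parked, growing clockwise seen from above (rad); the stop is at 1.134. A spring always pushes it back to 0: the force needed at the handle, across the bar, rises from about 1.8 N parked to about 6.8 N at the stop.
- handle (a point): On the axis of the arm's upright red handle, a round post 18 mm in diameter and 46 mm tall (82 to 128 mm above the bench); this point is 105 mm above the bench. It is 170 mm from the pivot axis. Room to grip it from above.
- square_sink: Copper heat sink, loose, about 220 to 450 g: square base plate 60 x 60 x 8 mm, and on it a centred fin block 44 x 44 mm from 8 to 36 mm high, which can be gripped across x or y. Origin at the centre of its underside, sides along its x and y. It may go into the pocket in any of the four quarter turns.
- round_sink: Aluminium heat sink, loose, round base 72 mm across and 8 mm thick, round fins 44 mm across up to 36 mm high. Does not fit the pocket; to be left alone. Origin at the centre of its underside.
- long_sink: Dark grey heat sink, loose, base 84 x 44 x 8 mm (long along x), fins 66 x 32 mm up to 36 mm high. Does not fit the pocket; to be left alone. Origin at the centre of its underside.
- screwdriver: Loose screwdriver lying on the bench, bystander; origin under its middle.
- brush: Loose brush lying on the bench, bystander; origin under its middle.
- paste_jar: Loose jar 44 mm across, 55 mm tall, bystander; origin at the centre of its underside.
Things that resemble listed ones, but are neither listed nor needed, are in the scene too. Of the things that look like the square_sink, the largest one is meant.

How it is judged (in metres and radians):
On the way, in this order (a step that is already met when the one before it is completed fails the run):
1. the square heat sink is fully home in the pocket and released (horizontal distance between square_sink and nest below 0.004 m and z of square_sink in the frame of nest below 0.002 m and angle between square_sink's own z axis and vertical below 0.06 rad and contact force between the fingers and square_sink below 0.1 N), for 0.2 s.
2. the fingers hold the sensor arm at its stop, the heat sink still home (horizontal distance between square_sink and nest below 0.004 m and z of square_sink in the frame of nest below 0.002 m and angle between square_sink's own z axis and vertical below 0.06 rad and value of joint swing above 1.09 rad and contact force between the fingers and sensor_arm above 4 N), for 0.3 s.
At the end, for the whole second after the job is handed in: The square heat sink sits on the pocket's floor (within 2 mm in height, 4 mm of the centre, tilt under 0.06 rad), not touched by the fingers, and the fingers push on the sensor arm with more than 4 N, holding it within 0.044 rad of its stop (joint over 1.09) (all of step 2 and contact force between the fingers and square_sink below 0.1 N); the arm keeps its last pose, push and grip.
It fails at once if another heat sink is moved by more than 25 mm (distance of any of round_sink, long_sink from where it was at the start of the episode above 0.025 m).
It fails at once if the screwdriver, brush or jar is moved by more than 25 mm (distance of any of screwdriver, brush, paste_jar from where it was at the start of the episode above 0.025 m).
It also fails if it takes over 51 s, if anything falls off the work surface, if the arm or the gripper's body presses on something with over 40 N, if the wrist force passes 120 N, or if a joint passes its speed limit or range.

### The arm

A 7-joint arm with a two-finger parallel gripper is mounted at the origin on the work surface. World frame = base frame: x ahead of the robot, y to its left, z up, the work surface at z = 0. Lengths are in mm, angles in rad, forces in N, time in s.
With the tool pointing down it reaches from about 400 to 875 mm from the base axis. Payload 6.5 kg.
Tool frame: the origin (TCP) lies at the very end of the fingers, on their centre line; the grasp point (between the pads) lies 19 mm behind it; z points along the fingers, y is the direction in which the jaws open and shut (so a half turn about z gives the same grasp; the last joint's range is limited). The gripper opens to 85 mm and grips with 20 to 120 N. Pads are 22 mm wide; open, the fingers measure 114 mm over their backs; the gripper's body (76 mm by 85 mm) begins 54 mm behind the grasp point. The pads swing forward as they close: fully open they stand 13 mm farther back than shut.
Start: joints at [-1.196, 0.536, -0.004, 1.538, 0.003, 1.067, -0.071], TCP at [277.325, 587.861, 231.29] pointing down, gripper open.
Joint ranges: [-2.7, 2.7], [-0.37, 2.16], [-1.27, 1.26], [0.24, 2.4], [-1.31, 4.45], [0.19, 1.91], [-2.76, 2.76]. Speed limits (rad/s): [2.39, 2.39, 3.14, 3.14, 3.14, 3.14, 3.14].

### API

Orientations are given as a 3x3 rotation matrix whose columns are the frame's x, y, z axes.
In Python, from plant import env, imaging gives the robot as it stands.
- The arm moves only by the shell command python3 -m inch 'ROWS' [FORCE]. ROWS is a JSON object of lists of equal length, an entry for each row: "delta_pos": the shift along the tool's x, y, z in m, a list of three; "twist": the turn, a rotation vector about the tool's x, y, z in rad, a list of three; "hand": the opening, from -1 (shut) to 1 (fully open), so that 0 is half open. In form: {"delta_pos": [[dx, dy, dz], ...], "twist": [[wx, wy, wz], ...], "hand": [hand, ...]}. A call has 1 to 20 rows; each row is the pose to reach, as a shift and turn from the pose measured when the call began, along the tool's axes at that moment; what a row does not reach only later rows make up. A row lasts 1/12 s, in which the tool goes at most 41.7 mm and 7.16 degrees, less where a joint would pass 70% of its speed; a pose out of reach is approached as far as the arm can. A call with a gripper value outside its range is refused whole. The fingers move at their own pace and stop on an object; FORCE is the grip in N (left out, the last holds). Time passes only in rows, so rows that repeat a pose let the fingers close. It gives the time, the measured TCP pose, the force and the opening at its end, in the units of the state.
- env.state(): the state, without advancing time (a new reading comes with each control period).
- imaging.camera(name): name is "scene" or "top" or "wrist"; returns the picture (420x560x3 uint8, red, green, blue); there is no depth.
- imaging.calibration(name): a dict with "intrinsics" (3x3 intrinsics, pixels), "k1" (the pictures are not rectified: a ray, as slopes to the right and down, at radius r is drawn at 1 + k1 r^2 times it, then the intrinsics apply), "cam_to_world" (4x4, takes a point from camera to world coordinates); the wrist camera has in their place "mount" (4x4, takes a point from camera to tool coordinates, whose origin is the TCP and whose axes are the flange's). Camera axes: x right, y up, looking along -z (the intrinsics and any distortion apply to the point x, -y, -z); pixel columns grow to the right and rows downward; lengths in mm; the calibration is good to about 2 mm. A picture is of the moment at which its call begins: read the wrist's pose just before it. calibration takes no time and is no camera call.
- env.close_job(): hands the job in, once; it reports no verdict.
The state is a dict: "time_s": time; "joint_positions": joint angles; "joint_velocities": joint speeds; "joint_torque": joint torques, N m; "tcp_pos": TCP position; "eef_rot": TCP orientation; "wrist_force": force on the tool from outside, world axes, zero at the start; "ft_torque": the same for the moment, N m; "gripper_width": opening from 0.0 (shut) to 1.0 (fully open).
Only numpy, scipy, OpenCV 4.12 (cv2) and the standard library are available. Lean on these libraries where they do the work, as an engineer would, in place of code of your own. Each camera call takes 0.05 s, during which the arm holds its last target.

## Working session

There is one attempt and no reset: what is moved stays moved. The work goes in short steps, Python scripts to look and compute and a shell command to move; the robot and the scene stay as the last step left them, time stands still between calls to the robot, and variables do not carry over. Pictures are saved under pics/ and viewed, and the job is handed in when it is done.

```bash
ls; mkdir -p pics; python3 - <<'E'
from plant import env, imaging
import cv2, json, numpy as np
np.set_printoptions(precision=4,suppress=True)
for n in ("scene","top","wrist"):
    cv2.imwrite(f"pics/{n}0.png", imaging.camera(n)[:,:,::-1])
    c=imaging.calibration(n); print(n,c)
print(env.state())
E
```

```text
pics
scene {'intrinsics': array([[381.2562,   0.    , 280.6742],
       [  0.    , 381.2562, 212.4851],
       [  0.    ,   0.    ,   1.    ]]), 'k1': 0.02817043285689868, 'cam_to_world': array([[  -0.3169,   -0.6155,    0.7216, 1196.4719],
       [   0.9483,   -0.2179,    0.2306,  127.7558],
       [   0.0153,    0.7574,    0.6528,  636.8787],
       [   0.    ,    0.    ,    0.    ,    1.    ]])}
top {'intrinsics': array([[404.5374,   0.    , 277.4634],
       [  0.    , 404.5374, 213.1886],
       [  0.    ,   0.    ,   1.    ]]), 'k1': 0.004404394781545101, 'cam_to_world': array([[   0.0295,    0.9958,   -0.0867,  475.2137],
       [  -0.9995,    0.0306,    0.0117,  -76.3361],
       [   0.0143,    0.0863,    0.9962, 1143.5885],
       [   0.    ,    0.    ,    0.    ,    1.    ]])}
wrist {'intrinsics': array([[358.613 ,   0.    , 278.9519],
       [  0.    , 358.613 , 204.6716],
       [  0.    ,   0.    ,   1.    ]]), 'k1': -0.030250930117028993, 'mount': array([[   0.0009,    0.9653,    0.261 ,   64.7877],
       [   1.    ,   -0.0008,   -0.0006,    0.2926],
       [  -0.0004,    0.261 ,   -0.9653, -143.2521],
       [   0.    ,    0.    ,    0.    ,    1.    ]])}
{'time_s': 0.15, 'joint_positions': array([-1.1962,  0.537 , -0.0045,  1.5386,  0.0026,  1.0673, -0.0712]), 'joint_velocities': array([ 0.0004, -0.0021,  0.0007, -0.0021, -0.0005, -0.0007,  0.0019]), 'joint_torque': array([  0.0015, -58.3785,   1.0498, -25.9356,   0.0125,   0.0064,
         0.    ]), 'tcp_pos': array([277.1226, 587.4325, 230.6103]), 'eef_rot': array([[-0.9044,  0.4266, -0.0005],
       [ 0.4266,  0.9044, -0.0012],
       [-0.0001, -0.0013, -1.    ]]), 'wrist_force': array([-0.5931, -0.2033,  0.399 ]), 'ft_torque': array([0.0149, 0.0439, 0.0206]), 'gripper_width': 1.0039752712623284}
```

View pics/top0.png

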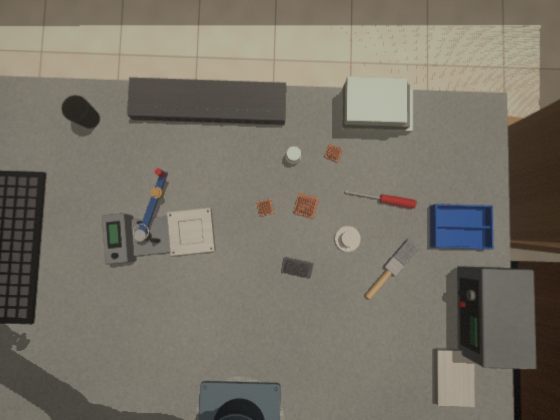

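View pics/scene0.png

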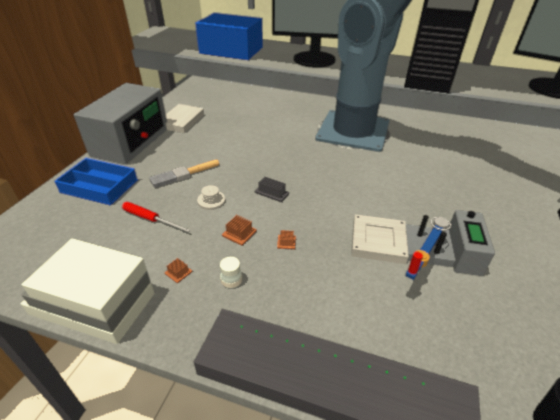

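The top view shows three square copper sinks at (306,206), (264,208) and (334,153); the first looks largest. The tester pocket is at (191,232) and the blue arm with its red handle is at (160,172). I'll enlarge these before measuring.

```bash
python3 - <<'E'
import cv2
t=cv2.imread("pics/top0.png")
cv2.imwrite("pics/crop_s.png",cv2.resize(t[135:285,240:360],None,fx=5,fy=5,interpolation=cv2.INTER_CUBIC)[:600,:600])
cv2.imwrite("pics/crop_t.png",cv2.resize(t[160:270,95:225],None,fx=5,fy=5,interpolation=cv2.INTER_CUBIC))
E
```

```text
(no output)
```

View pics/crop_s.png

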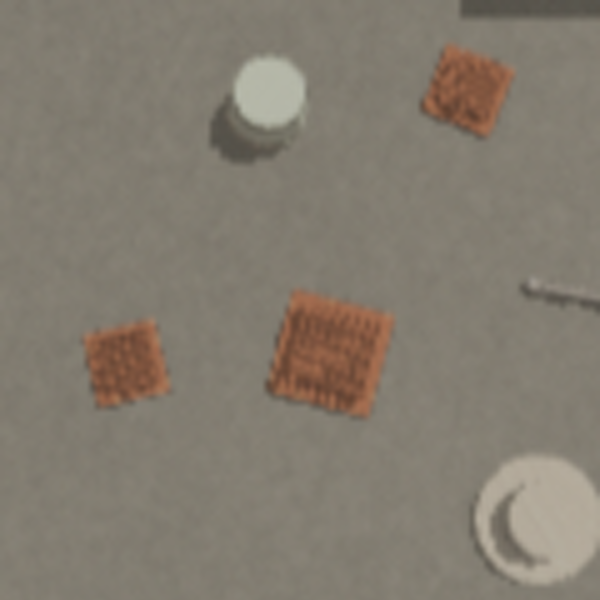

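View pics/crop_t.png

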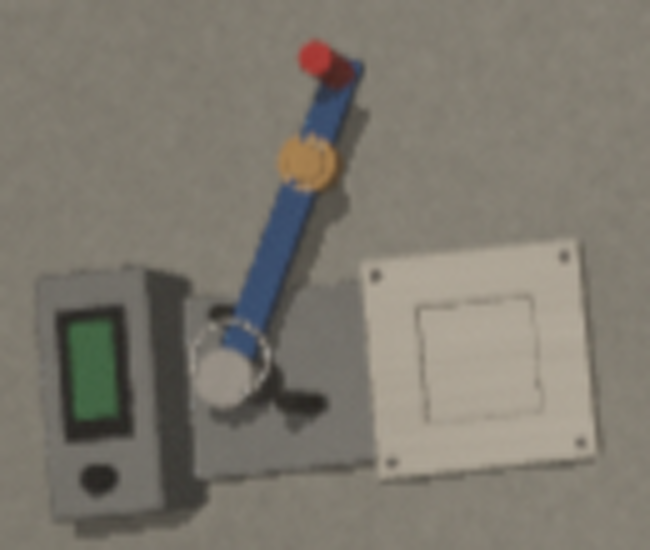

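```bash
cat > h.py <<'E'
import numpy as np, cv2
from plant import env, imaging
np.set_printoptions(precision=4,suppress=True)
def rays(name,px,T=None):
    c=imaging.calibration(name); K=c["intrinsics"]
    d=np.array([c["k1"],0,0,0,0.])
    p=cv2.undistortPoints(np.array(px,float).reshape(-1,1,2),K,d).reshape(-1,2)
    M=c["cam_to_world"] if T is None else T@c["mount"]
    D=np.c_[p[:,0],-p[:,1],-np.ones(len(p))]@M[:3,:3].T
    return M[:3,3],D
def atz(name,px,z,T=None):
    o,D=rays(name,px,T); return o+D*((z-o[2])/D[:,2])[:,None]
def toolT(s=None):
    s=s or env.state(); T=np.eye(4);T[:3,:3]=s["eef_rot"];T[:3,3]=s["tcp_pos"];return T
def proj(name,P,T=None):
    c=imaging.calibration(name);M=c["cam_to_world"] if T is None else T@c["mount"]
    q=(np.array(P,float).reshape(-1,3)-M[:3,3])@M[:3,:3]
    p=np.c_[q[:,0]/-q[:,2],-q[:,1]/-q[:,2]];p=p*(1+c["k1"]*(p**2).sum(1))[:,None]
    K=c["intrinsics"];return p@K[:2,:2].T+K[:2,2]
def crop(px,x0,y0,f=5): return (np.array(px,float)+.5)/f-.5+[x0,y0]
def quad(P):
    c=P.mean(0); s=np.linalg.norm(P-np.roll(P,-1,0),axis=1)
    v=np.roll(P,-1,0)-P; a=np.arctan2(v[:,1],v[:,0]); return c,s,np.angle(np.exp(4j*a).mean())/4
E
python3 - <<'E'
from h import *
S=crop([(293,292),(392,314),(367,416),(268,390)],240,135)
print("sink",quad(atz("top",S,6)))
for q in ([(85,332),(154,320),(170,392),(99,408)],[(446,44),(514,66),(488,138),(422,112)]): print("other",quad(atz("top",crop(q,240,135),5)))
Pk=crop([(417,305),(532,294),(543,411),(427,422)],95,160)
print("pocket",quad(atz("top",Pk,24)))
B=crop([(362,262),(577,238),(596,456),(380,480)],95,160)
print("block",quad(atz("top",B,24)))
print("handle top",atz("top",crop([(316,60)],95,160),128),"pivot",atz("top",crop([(224,378)],95,160),95))
E
```

```text
sink (array([ 599.4185, -168.6557,    6.    ]), array([57.5198, 59.8566, 57.7859, 57.6647]), np.float64(-0.21410608642739698))
other (array([590.2469, -53.9887,   5.    ]), array([39.6529, 41.9447, 41.0831, 43.9011]), np.float64(0.23021145303058743))
other (array([ 753.5718, -244.0686,    5.    ]), array([41.0111, 44.7674, 40.5707, 42.195 ]), np.float64(-0.3182650348332609))
pocket (array([515.515 , 148.6835,  24.    ]), array([63.5684, 64.985 , 63.8038, 64.8395]), np.float64(0.1312814359138388))
block (array([515.1528, 149.169 ,  24.    ]), array([119.2552, 121.0748, 118.7074, 120.6767]), np.float64(0.1369278643483076))
handle top [[659.8931 217.5835 128.    ]] pivot [[498.6523 265.1703  95.    ]]
```

Sides at (306,206) measure about 58–60 mm, against 41–44 mm for (264,208) and (334,153). So the sink at (306,206) is the one meant, and the enlarged crop confirms it is the largest. The pocket (63.5–65 mm), block (120 mm), pivot and handle positions agree with the description. Next I'll go above the sink for a wrist look.

```bash
cat >> h.py <<'E'
def delta(p,yang=None):
    "target world TCP, tool-y world angle (tool pointing down) -> delta_pos(m), twist"
    from scipy.spatial.transform import Rotation as R
    s=env.state();M=s["eef_rot"];d=M.T@(np.array(p,float)-s["tcp_pos"])/1000
    if yang is None: return d,None
    best=None
    for a in (yang,yang+np.pi):
        y=np.array([np.cos(a),np.sin(a),0]);z=np.array([0,0,-1.]);G=np.c_[np.cross(y,z),y,z]
        w=R.from_matrix(M.T@G).as_rotvec()
        if best is None or np.linalg.norm(w)<np.linalg.norm(best): best=w
    return d,best
E
python3 -c "
from h import *
print(delta([599,-169,170],-.214))"
```

```text
(array([-0.6138, -0.5468,  0.0614]), array([-0.0011,  0.001 ,  1.3441]))
```

```bash
python3 -m inch '{"delta_pos":[[-0.614,-0.547,0],[-0.614,-0.547,0],[-0.614,-0.547,0],[-0.614,-0.547,0],[-0.614,-0.547,0],[-0.614,-0.547,0],[-0.614,-0.547,0],[-0.614,-0.547,0],[-0.614,-0.547,0],[-0.614,-0.547,0],[-0.614,-0.547,0],[-0.614,-0.547,0],[-0.614,-0.547,0],[-0.614,-0.547,0],[-0.614,-0.547,0],[-0.614,-0.547,0.03],[-0.614,-0.547,0.061],[-0.614,-0.547,0.061],[-0.614,-0.547,0.061],[-0.614,-0.547,0.061]],"twist":[[-0.001,0.001,0.1],[-0.001,0.001,0.2],[-0.001,0.001,0.3],[-0.001,0.001,0.4],[-0.001,0.001,0.5],[-0.001,0.001,0.6],[-0.001,0.001,0.7],[-0.001,0.001,0.8],[-0.001,0.001,0.9],[-0.001,0.001,1.0],[-0.001,0.001,1.1],[-0.001,0.001,1.2],[-0.001,0.001,1.3],[-0.001,0.001,1.344],[-0.001,0.001,1.344],[-0.001,0.001,1.344],[-0.001,0.001,1.344],[-0.001,0.001,1.344],[-0.001,0.001,1.344],[-0.001,0.001,1.344]],"hand":[1,1,1,1,1,1,1,1,1,1,1,1,1,1,1,1,1,1,1,1]}' 60
python3 -c "
from h import *
print(delta([599,-169,170],-.214),env.state()['joint_positions'])"
```

```text
time_s: 1.82
tcp_pos: [599.4, -171.1, 169.4]
eef_rot: [[0.212, 0.977, -0.0], [0.977, -0.212, 0.0], [0.0, -0.0, -1.0]]
wrist_force: [0.5, 0.1, 1.0]
gripper_width: 1.002
(array([ 0.0019, -0.0008, -0.0006]), array([-0.0005, -0.0002,  0.0002])) [-0.1201  0.5986  0.4659  1.686  -0.3205  0.934   0.2548]
```

```bash
python3 -m inch '{"delta_pos":[[0,0,0],[0,0,0],[0,0,0]],"twist":[[0,0,0],[0,0,0],[0,0,0]],"hand":[1,1,1]}'
python3 -c "
from h import *
import pickle
T=toolT();im=imaging.camera('wrist');pickle.dump(T,open('T1.pkl','wb'))
cv2.imwrite('pics/w1.png',im[:,:,::-1]);print(T)
print(proj('wrist',[[599,-169,8]],T))"
```

```text
time_s: 2.07
tcp_pos: [599.1, -170.5, 168.9]
eef_rot: [[0.212, 0.977, -0.001], [0.977, -0.212, 0.001], [0.001, -0.002, -1.0]]
wrist_force: [-0.0, 0.7, 0.0]
gripper_width: 1.005
[[   0.2123    0.9772   -0.0014  599.0991]
 [   0.9772   -0.2123    0.0012 -170.502 ]
 [   0.0008   -0.0016   -1.      168.9208]
 [   0.        0.        0.        1.    ]]
[[277.3197 185.2056]]
```

View pics/w1.png

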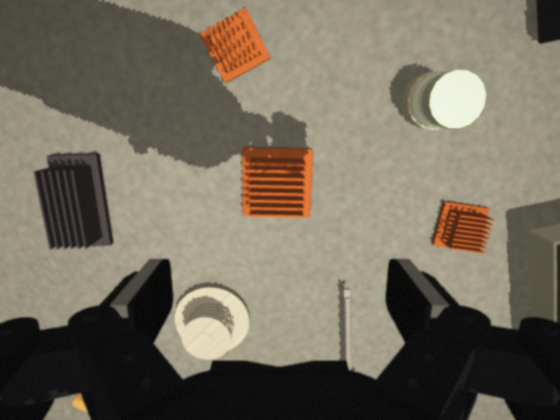

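The wrist view shows the big square sink upright at columns 243–312, rows 147–216, where predicted. The round sink is at (210,320), the long one at (75,200) and the screwdriver at (345,320). I'll enlarge it to refine.

```bash
python3 -c "
import cv2
t=cv2.imread('pics/w1.png')
cv2.imwrite('pics/w1c.png',cv2.resize(t[135:230,230:325],None,fx=6,fy=6,interpolation=cv2.INTER_CUBIC))"
```

```text
(no output)
```

View pics/w1c.png

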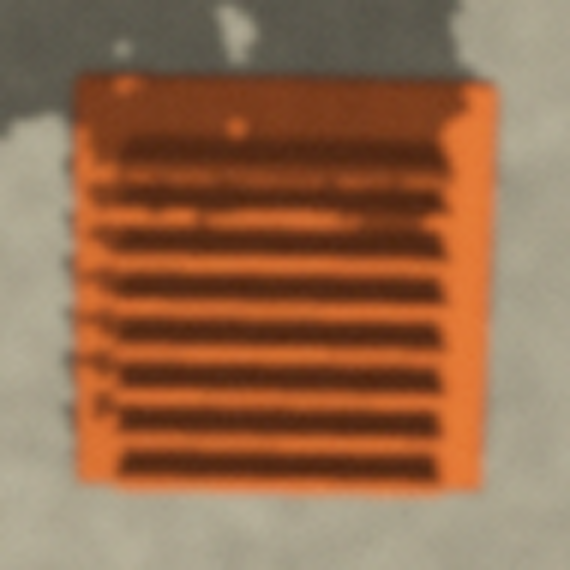

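```bash
python3 -c "
from h import *;import pickle
T=pickle.load(open('T1.pkl','rb'))
P=atz('wrist',crop([(76,74),(498,80),(484,488),(78,484)],230,135,6),8,T)
print(P,quad(P))
F=atz('wrist',crop([(116,488),(440,490)],230,135,6),36,T);print(F,F.mean(0))
R=T[:3,:3];c=P.mean(0);print('fin face mid in sink tool frame',R.T@(F.mean(0)-c))
a=quad(P)[2];print(delta([c[0],c[1],60],a))"
```

```text
[[ 577.1028 -130.5493    8.    ]
 [ 634.8927 -143.8948    8.    ]
 [ 621.621  -202.2954    8.    ]
 [ 563.1417 -189.052     8.    ]] (array([ 599.1895, -166.4479,    8.    ]), array([59.3109, 59.8896, 59.9601, 60.1454]), np.float64(-0.22684357097609942))
[[ 572.7232 -183.0669   36.    ]
 [ 615.1441 -192.5023   36.    ]] [ 593.9336 -187.7846   36.    ]
fin face mid in sink tool frame [-21.9431  -0.6532 -28.017 ]
(array([ 0.0027, -0.0008,  0.1094]), array([-0.0009, -0.0014,  0.0145]))
```

```bash
python3 -m inch '{"delta_pos":[[0.003,-0.001,0.04],[0.003,-0.001,0.08],[0.003,-0.001,0.11],[0.003,-0.001,0.135],[0.003,-0.001,0.15],[0.003,-0.001,0.157],[0.003,-0.001,0.157],[0.003,-0.001,0.157],[0.003,-0.001,0.157]],"twist":[[-0.001,-0.001,0.013],[-0.001,-0.001,0.013],[-0.001,-0.001,0.013],[-0.001,-0.001,0.013],[-0.001,-0.001,0.013],[-0.001,-0.001,0.013],[-0.001,-0.001,0.013],[-0.001,-0.001,0.013],[-0.001,-0.001,0.013]],"hand":[1,1,1,1,1,1,1,1,1]}' 60
python3 -c "
from h import *
im=imaging.camera('wrist');cv2.imwrite('pics/w2.png',im[:,:,::-1]);print(delta([599.2,-167,11],-.225))"
```

```text
time_s: 2.87
tcp_pos: [600.4, -166.3, 14.2]
eef_rot: [[0.223, 0.975, 0.003], [0.975, -0.223, -0.0], [0.0, 0.003, -1.0]]
wrist_force: [-0.3, -0.1, 0.4]
gripper_width: 1.0
(array([-0.0009, -0.001 ,  0.0032]), array([ 0.003 , -0.0004, -0.0002]))
```

View pics/w2.png

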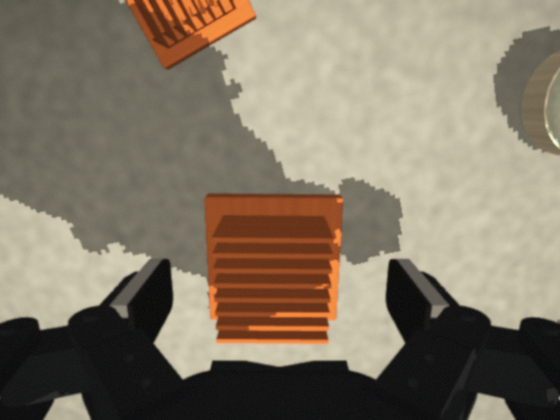

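The sink (205–342 columns, fins to row 342) lies centred between the open fingers. I'll lower 3 mm and close.

```bash
python3 -m inch '{"delta_pos":[[-0.001,-0.001,0.003],[-0.001,-0.001,0.003],[-0.001,-0.001,0.003],[-0.001,-0.001,0.003],[-0.001,-0.001,0.003],[-0.001,-0.001,0.003],[-0.001,-0.001,0.003],[-0.001,-0.001,0.003],[-0.001,-0.001,0.003],[-0.001,-0.001,0.003],[-0.001,-0.001,0.003],[-0.001,-0.001,0.003],[-0.001,-0.001,0.003],[-0.001,-0.001,0.003]],"twist":[[0.003,0,0],[0.003,0,0],[0.003,0,0],[0.003,0,0],[0.003,0,0],[0.003,0,0],[0.003,0,0],[0.003,0,0],[0.003,0,0],[0.003,0,0],[0.003,0,0],[0.003,0,0],[0.003,0,0],[0.003,0,0]],"hand":[1,1,0.5,0,-0.5,-1,-1,-1,-1,-1,-1,-1,-1,-1]}' 60
python3 -c "
from h import *
im=imaging.camera('wrist');cv2.imwrite('pics/w3.png',im[:,:,::-1]);print(env.state()['tcp_pos'],env.state()['gripper_width'])"
```

```text
time_s: 4.08
tcp_pos: [599.2, -167.1, 11.4]
eef_rot: [[0.223, 0.975, 0.0], [0.975, -0.223, 0.0], [0.0, 0.0, -1.0]]
wrist_force: [-1.5, -0.3, 5.6]
gripper_width: 0.503
[ 599.1641 -167.1624   11.4078] 0.5076969113321066
```

View pics/w3.png

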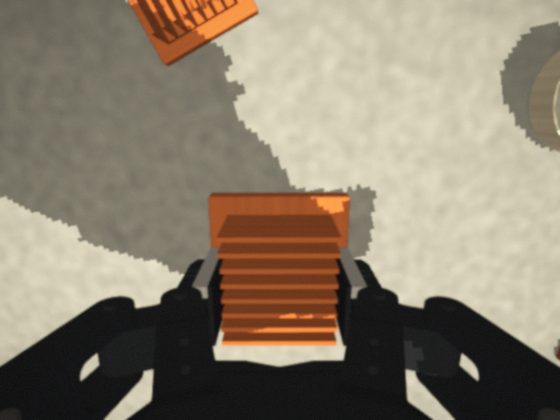

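Gripped at 43 mm (fins are 44). Now I'll lift and check the sink's pose in the hand.

```bash
python3 -m inch '{"delta_pos":[[0,0,-0.01],[0,0,-0.03],[0,0,-0.06],[0,0,-0.1],[0,0,-0.12],[0,0,-0.12],[0,0,-0.12],[0,0,-0.12]],"twist":[[0,0,0],[0,0,0],[0,0,0],[0,0,0],[0,0,0],[0,0,0],[0,0,0],[0,0,0]],"hand":[-1,-1,-1,-1,-1,-1,-1,-1]}' 60
python3 -c "
from h import *
import pickle
T=toolT();pickle.dump(T,open('T4.pkl','wb'))
im=imaging.camera('wrist');cv2.imwrite('pics/w4.png',im[:,:,::-1])
cv2.imwrite('pics/w4c.png',cv2.resize(im[180:360,190:370,::-1],None,fx=3.3,fy=3.3,interpolation=cv2.INTER_CUBIC))
print(delta([515.3,149,100],.134), T[:3,3])"
```

```text
time_s: 4.8
tcp_pos: [597.9, -166.4, 129.9]
eef_rot: [[0.223, 0.975, -0.003], [0.975, -0.223, 0.001], [0.001, -0.003, -1.0]]
wrist_force: [-0.6, 0.3, -4.4]
gripper_width: 0.502
(array([ 0.2891, -0.1505,  0.0302]), array([-0.0036, -0.0013, -0.3589])) [ 597.8701 -166.418   129.9114]
```

View pics/w4c.png

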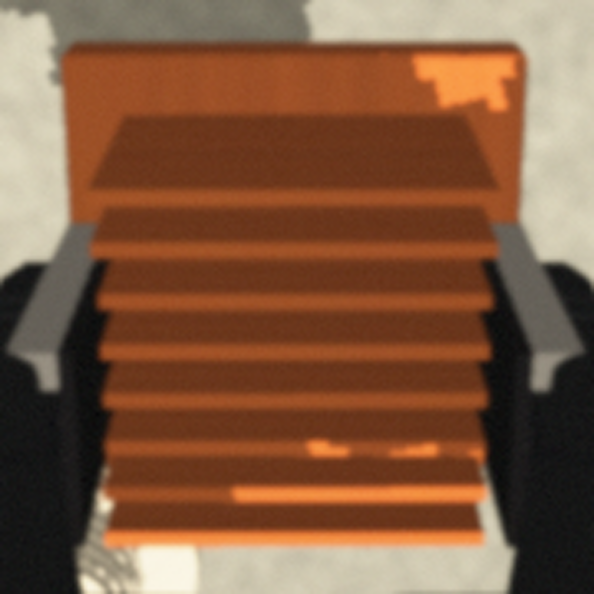

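```bash
cat >> h.py <<'E'
def tool_at(px,zt):
    "wrist pixels -> tool coords on plane tool z=zt"
    o,D=rays('wrist',px,np.eye(4)); return o+D*((zt-o[2])/D[:,2])[:,None]
E
python3 -c "
from h import *
c=lambda p:(np.array(p,float)+.5)/3.3-.5+[190,180]
A=tool_at(c([(94,188),(498,188),(482,545),(107,545)]),-24.6)
B=tool_at(c([(64,55),(524,55)]),3.4)
print(A,A.mean(0));print(B)"
```

```text
[[ 22.3138 -20.1259 -24.6   ]
 [ 22.3553  22.9165 -24.6   ]
 [-21.9651  23.1786 -24.6   ]
 [-22.0093 -20.6291 -24.6   ]] [  0.1737   1.335  -24.6   ]
[[ 30.0266 -28.2162   3.4   ]
 [ 30.0829  30.5305   3.4   ]]
```

In hand, the fin block measures 44 x 43.5 mm, centred at tool (0.2, 1.3) mm with no slip. Next I'll hover short of the nest so the wrist camera sees the pocket.

```bash
python3 -c "
from h import *
print(delta([524.7,79.6,115],.134))"
```

```text
(array([ 0.2236, -0.1259,  0.0151]), array([-0.0036, -0.0013, -0.3589]))
```

```bash
python3 -m inch '{"delta_pos":[[0.03,-0.017,0],[0.06,-0.034,0],[0.09,-0.051,0],[0.12,-0.068,0],[0.15,-0.085,0],[0.18,-0.102,0.015],[0.21,-0.118,0.015],[0.224,-0.126,0.015],[0.224,-0.126,0.015],[0.224,-0.126,0.015],[0.224,-0.126,0.015],[0.224,-0.126,0.015],[0.224,-0.126,0.015]],"twist":[[-0.004,-0.001,-0.05],[-0.004,-0.001,-0.1],[-0.004,-0.001,-0.15],[-0.004,-0.001,-0.2],[-0.004,-0.001,-0.25],[-0.004,-0.001,-0.3],[-0.004,-0.001,-0.359],[-0.004,-0.001,-0.359],[-0.004,-0.001,-0.359],[-0.004,-0.001,-0.359],[-0.004,-0.001,-0.359],[-0.004,-0.001,-0.359],[-0.004,-0.001,-0.359]],"hand":[-1,-1,-1,-1,-1,-1,-1,-1,-1,-1,-1,-1,-1]}' 60
python3 -c "
from h import *
import pickle
T=toolT();pickle.dump(T,open('T5.pkl','wb'))
im=imaging.camera('wrist');cv2.imwrite('pics/w5.png',im[:,:,::-1]);print(T)"
```

```text
time_s: 5.93
tcp_pos: [524.8, 78.5, 114.8]
eef_rot: [[-0.131, 0.991, 0.0], [0.991, 0.131, -0.001], [-0.001, 0.0, -1.0]]
wrist_force: [-0.1, -0.1, -4.2]
gripper_width: 0.497
[[ -0.1314   0.9913   0.0001 524.7948]
 [  0.9913   0.1314  -0.0005  78.5402]
 [ -0.0005   0.0001  -1.     114.7922]
 [  0.       0.       0.       1.    ]]
```

View pics/w5.png

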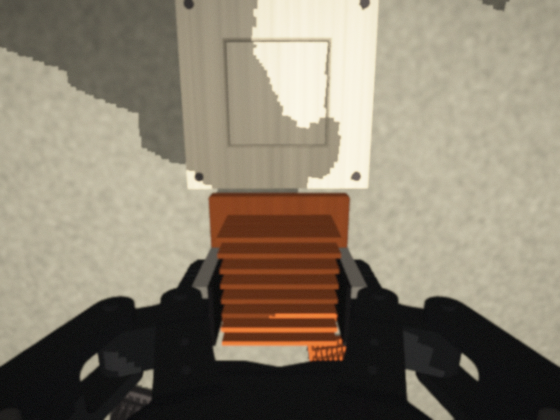

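The wrist view shows the pocket outline clear of the held sink, with corners near (225,40), (329,40), (329,146) and (229,146). I'll enlarge it.

```bash
python3 -c "
import cv2
t=cv2.imread('pics/w5.png')
cv2.imwrite('pics/w5c.png',cv2.resize(t[30:160,215:345],None,fx=4.6,fy=4.6,interpolation=cv2.INTER_CUBIC))"
```

```text
(no output)
```

View pics/w5c.png

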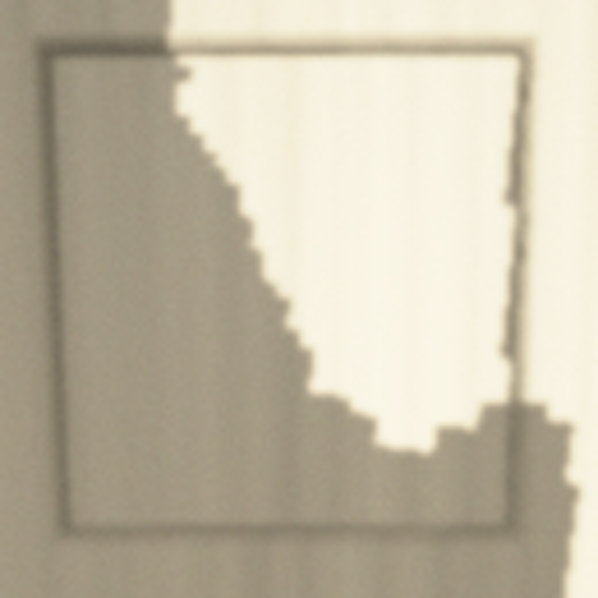

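```bash
python3 -c "
from h import *;import pickle
T=pickle.load(open('T5.pkl','rb'))
P=atz('wrist',crop([(40,42),(529,42),(520,533),(60,535)],215,30,4.6),24,T)
B=atz('wrist',[(185.5,0),(188,188),(368,188)],24,T)
print(P,quad(P));print(B)
M=np.linalg.inv(T);print('tool',P@M[:3,:3].T+M[:3,3])"
```

```text
[[478.6157 179.6003  24.    ]
 [542.3325 188.0932  24.    ]
 [551.7444 124.5747  24.    ]
 [487.5419 115.7273  24.    ]] (array([515.0586, 151.9989,  24.    ]), array([64.2803, 64.212 , 64.8092, 64.4937]), np.float64(0.13885098991639822))
[[454.3017 198.0818  24.    ]
 [463.8874  84.4207  24.    ]
 [583.2354 100.3439  24.    ]]
tool [[106.2973 -32.5099  90.7352]
 [106.3469  31.7704  90.7393]
 [ 42.1425  32.7571  90.7725]
 [ 41.8052 -32.0512  90.7685]]
```

```bash
python3 -c "
from h import *
c=imaging.calibration('wrist');print(repr(c['mount']),c['intrinsics'])
print(tool_at([(278.95,237),(218.1,237),(340.6,237)],-24.6))
print(proj('wrist',[[0,0,0],[0,0,-24.6],[74,0,90]],np.eye(4)))
"
```

```text
array([[   0.0009,    0.9654,    0.2607,   65.5818],
       [   1.    ,   -0.0009,   -0.0003,    1.1624],
       [  -0.0001,    0.2607,   -0.9654, -143.2515],
       [   0.    ,    0.    ,    0.    ,    1.    ]]) [[358.613    0.     278.9519]
 [  0.     358.613  204.6716]
 [  0.       0.       1.    ]]
[[ 21.7743   1.2108 -24.6   ]
 [ 21.7443 -20.188  -24.6   ]
 [ 21.7832  22.892  -24.6   ]]
[[276.1076 264.5428]
 [275.6024 292.7128]
 [277.0748  94.1238]]
```

```bash
python3 -c "
from h import *
m=np.array([imaging.calibration('wrist')['mount'][:3,3] for _ in range(8)]);print(m)
m=np.array([imaging.calibration('top')['cam_to_world'][:3,3] for _ in range(4)]);print(m)
print(env.state()['tcp_pos'])
"; python3 -c "
from h import *
m=np.array([imaging.calibration('wrist')['mount'][:3,3] for _ in range(3)]);print(m)
m=np.array([imaging.calibration('top')['cam_to_world'][:3,3] for _ in range(4)]);print(m)"
```

```text
[[  65.5818    1.1624 -143.2515]
 [  65.5818    1.1624 -143.2515]
 [  65.5818    1.1624 -143.2515]
 [  65.5818    1.1624 -143.2515]
 [  65.5818    1.1624 -143.2515]
 [  65.5818    1.1624 -143.2515]
 [  65.5818    1.1624 -143.2515]
 [  65.5818    1.1624 -143.2515]]
[[ 475.2137  -76.3361 1143.5885]
 [ 475.2137  -76.3361 1143.5885]
 [ 475.2137  -76.3361 1143.5885]
 [ 475.2137  -76.3361 1143.5885]]
[524.8265  78.7772 114.8898]
[[  65.5818    1.1624 -143.2515]
 [  65.5818    1.1624 -143.2515]
 [  65.5818    1.1624 -143.2515]]
[[ 475.2137  -76.3361 1143.5885]
 [ 475.2137  -76.3361 1143.5885]
 [ 475.2137  -76.3361 1143.5885]
 [ 475.2137  -76.3361 1143.5885]]
```

The mount estimate shifts between calls, so I'll rely on the relative measurement within one picture: pocket (74.15, 0.0) minus sink (0.2, 1.3). Now I'll move over and stop with the sink's underside about 6 mm above the rim.

```bash
python3 -m inch '{"delta_pos":[[0.025,-0.001,0.01],[0.05,-0.001,0.02],[0.0738,-0.0013,0.03],[0.0738,-0.0013,0.05],[0.0738,-0.0013,0.065],[0.0738,-0.0013,0.073],[0.0738,-0.0013,0.073],[0.0738,-0.0013,0.073],[0.0738,-0.0013,0.073],[0.0738,-0.0013,0.073]],"twist":[[0,0,-0.004],[0,0,-0.004],[0,0,-0.004],[0,0,-0.004],[0,0,-0.004],[0,0,-0.004],[0,0,-0.004],[0,0,-0.004],[0,0,-0.004],[0,0,-0.004]],"hand":[-1,-1,-1,-1,-1,-1,-1,-1,-1,-1]}' 60
python3 -c "
from h import *
import pickle
T=toolT();pickle.dump(T,open('T6.pkl','wb'))
im=imaging.camera('wrist');cv2.imwrite('pics/w6.png',im[:,:,::-1]);
im=imaging.camera('scene');cv2.imwrite('pics/s6.png',cv2.resize(im[190:290,330:510,::-1],None,fx=4.4,fy=4.4,interpolation=cv2.INTER_CUBIC))
print(T[:3],imaging.calibration('wrist')['mount'][:3,3])"
```

```text
time_s: 6.82
tcp_pos: [514.8, 151.6, 42.9]
eef_rot: [[-0.135, 0.991, 0.002], [0.991, 0.135, 0.0], [0.0, 0.002, -1.0]]
wrist_force: [-0.5, -0.3, -3.7]
gripper_width: 0.501
[[ -0.1348   0.9909   0.0021 514.8058]
 [  0.9909   0.1348   0.0003 151.5734]
 [  0.       0.0021  -1.      42.8664]] [  65.5777    1.1619 -143.2501]
```

View pics/w6.png

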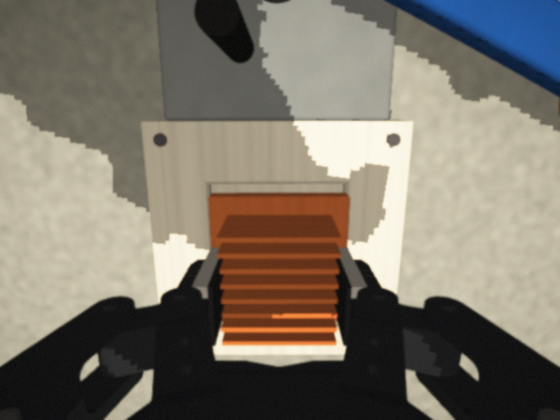

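View pics/s6.png

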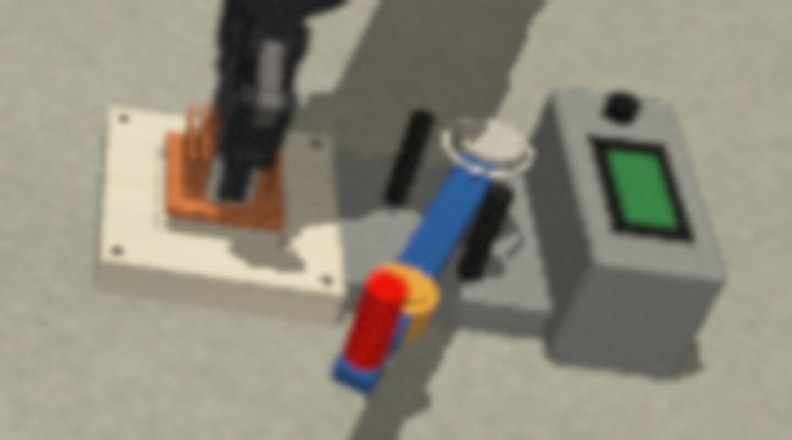

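Pocket far rim corners are at about (209,183) and (348,183), and sink far corners at (209,195) and (349,195). I'll enlarge for sub-pixel values.

```bash
python3 -c "
import cv2
t=cv2.imread('pics/w6.png')
cv2.imwrite('pics/w6c.png',cv2.resize(t[110:220,135:420],None,fx=2.8,fy=2.8,interpolation=cv2.INTER_CUBIC))
cv2.imwrite('pics/w6d.png',cv2.resize(t[170:260,195:365],None,fx=4.7,fy=4.7,interpolation=cv2.INTER_CUBIC))"
```

```text
(no output)
```

View pics/w6d.png

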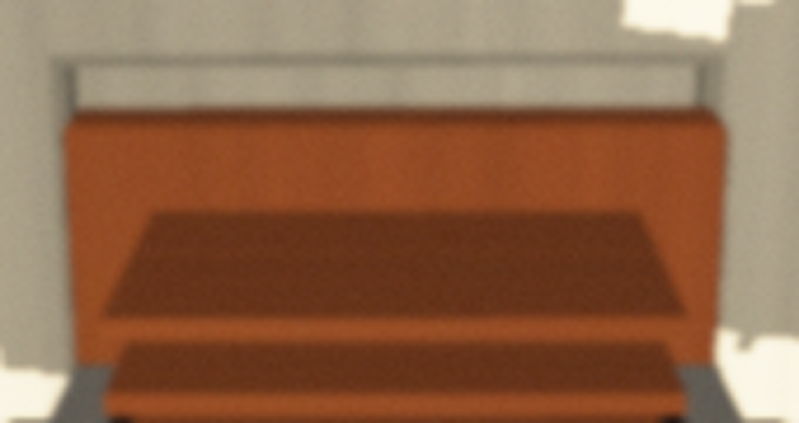

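View pics/w6c.png

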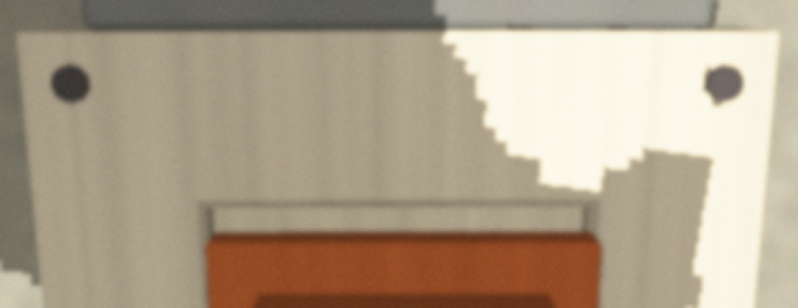

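```bash
python3 -c "
from h import *
zr=42.87-24
f=lambda p:crop(p,195,170,4.7)
print('pocket',tool_at(f([(56,55),(721,55)]),zr))
print('block',tool_at(crop([(17,31),(779,31)],135,110,2.8),zr))
print('sink top',tool_at(f([(66,122),(724,122)]),3.4))
print('sink bot',tool_at(f([(72,108),(717,108)]),11.4))"
```

```text
pocket [[ 32.9178 -32.1713  18.87  ]
 [ 32.9766  33.0223  18.87  ]]
block [[ 60.252  -60.0479  18.87  ]
 [ 60.3541  60.5038  18.87  ]]
sink top [[ 29.9214 -28.4055   3.4   ]
 [ 29.9754  30.5613   3.4   ]]
sink bot [[ 29.3348 -29.3837  11.4   ]
 [ 29.3905  31.4339  11.4   ]]
```

Sink relative to pocket: about -0.5 mm in tool x, +0.75 mm in y, yaw matched to about 1 mrad. I'll correct that and lower into the pocket.

```bash
python3 -m inch '{"delta_pos":[[0.0005,-0.0008,0],[0.0005,-0.0008,0.002],[0.0005,-0.0008,0.004],[0.0005,-0.0008,0.006],[0.0005,-0.0008,0.008],[0.0005,-0.0008,0.010],[0.0005,-0.0008,0.010],[0.0005,-0.0008,0.010]],"twist":[[-0.002,0,0],[-0.002,0,0],[-0.002,0,0],[-0.002,0,0],[-0.002,0,0],[-0.002,0,0],[-0.002,0,0],[-0.002,0,0]],"hand":[-1,-1,-1,-1,-1,-1,-1,-1]}' 60
python3 -c "
from h import *
s=env.state();print(s['tcp_pos'],s['wrist_force'],s['ft_torque'])
im=imaging.camera('wrist');cv2.imwrite('pics/w7.png',cv2.resize(im[110:360,135:420,::-1],None,fx=2.4,fy=2.4,interpolation=cv2.INTER_CUBIC))"
```

```text
time_s: 7.58
tcp_pos: [513.5, 152.1, 32.4]
eef_rot: [[-0.135, 0.991, 0.003], [0.991, 0.135, 0.0], [-0.0, 0.003, -1.0]]
wrist_force: [0.1, -0.4, -4.4]
gripper_width: 0.503
[513.4964 152.0653  32.4308] [ 0.0514 -0.4055 -4.3996] [ 0.001  -0.0015  0.0397]
```

View pics/w7.png

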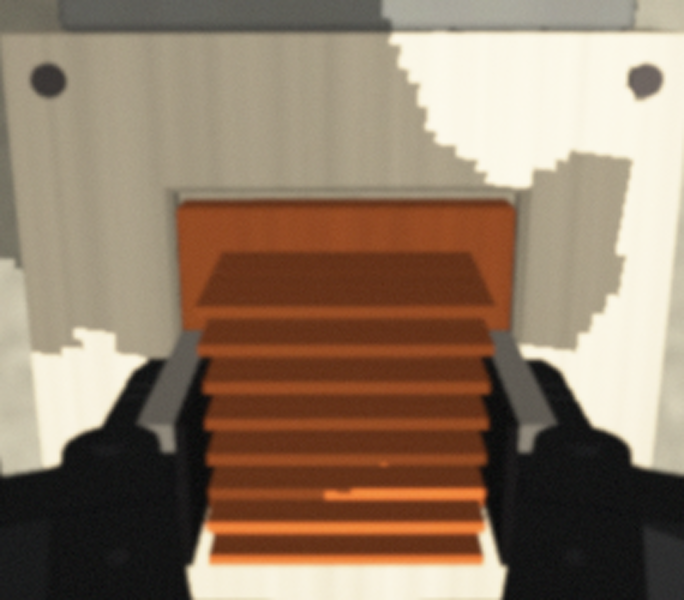

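The underside is at about 21 mm, below the 24 mm rim, with no added force and even gaps on both sides (12 px each in the crop). It is entering cleanly, so I'll lower to the floor.

```bash
python3 -m inch '{"delta_pos":[[0,0,0.001],[0,0,0.002],[0,0,0.003],[0,0,0.0032],[0,0,0.0032],[0,0,0.0032]],"twist":[[0.002,0,0],[0.002,0,0],[0.002,0,0],[0.002,0,0],[0.002,0,0],[0.002,0,0]],"hand":[-1,-1,-1,-1,-1,-1]}' 60
python3 -c "
from h import *
s=env.state();print(s['tcp_pos'],s['wrist_force'],s['ft_torque'])"
```

```text
time_s: 8.13
tcp_pos: [513.7, 152.1, 29.5]
eef_rot: [[-0.135, 0.991, 0.002], [0.991, 0.135, 0.0], [0.0, 0.002, -1.0]]
wrist_force: [0.5, -0.1, -3.0]
gripper_width: 0.501
[513.7447 152.1188  29.4604] [ 0.5208 -0.1    -3.0287] [-0.0085  0.0785 -0.0008]
```

```bash
python3 -m inch '{"delta_pos":[[0,0,0.0005],[0,0,0.0005],[0,0,0],[0,0,0],[0,0,0],[0,0,0],[0,0,-0.01],[0,0,-0.03],[0,0,-0.06],[0,0,-0.1],[0,0,-0.14],[0,0,-0.14],[0,0,-0.14]],"twist":[[0,0,0],[0,0,0],[0,0,0],[0,0,0],[0,0,0],[0,0,0],[0,0,0],[0,0,0],[0,0,0],[0,0,0],[0,0,0],[0,0,0],[0,0,0]],"hand":[-0.5,0,0.5,1,1,1,1,1,1,1,1,1,1]}' 60
python3 -c "
from h import *
import pickle
T=toolT();pickle.dump(T,open('T8.pkl','wb'))
im=imaging.camera('wrist');cv2.imwrite('pics/w8.png',im[:,:,::-1]);
im=imaging.camera('scene');cv2.imwrite('pics/s8.png',cv2.resize(im[190:290,330:510,::-1],None,fx=4.4,fy=4.4,interpolation=cv2.INTER_CUBIC))
print(T)"
```

```text
time_s: 9.22
tcp_pos: [515.2, 152.7, 172.4]
eef_rot: [[-0.135, 0.991, 0.007], [0.991, 0.135, 0.003], [0.002, 0.007, -1.0]]
wrist_force: [-1.1, 0.3, 0.1]
gripper_width: 0.996
[[ -0.1351   0.9908   0.0068 515.2217]
 [  0.9908   0.135    0.0029 152.6983]
 [  0.0019   0.0071  -1.     172.4446]
 [  0.       0.       0.       1.    ]]
```

View pics/w8.png

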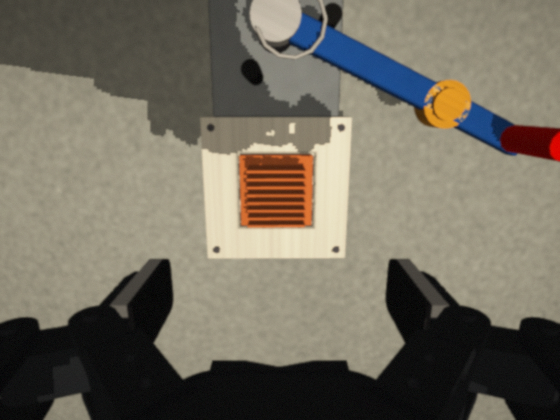

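View pics/s8.png

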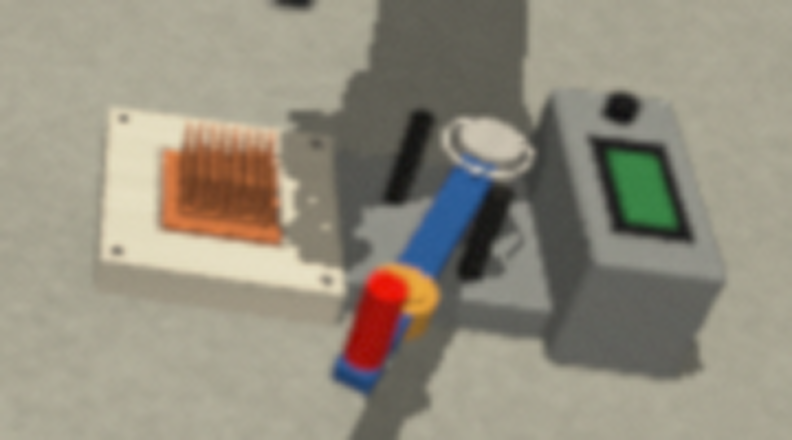

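Both views show the sink inside the pocket, sitting level (wrist 240–314 × 153–228). I'll check the seating in a crop while planning the handle.

```bash
python3 -c "
from h import *
import pickle
T=pickle.load(open('T8.pkl','rb'))
t=cv2.imread('pics/w8.png')
cv2.imwrite('pics/w8c.png',cv2.resize(t[110:265,195:355],None,fx=3.8,fy=3.8,interpolation=cv2.INTER_CUBIC))
"
```

```text
(no output)
```

View pics/w8c.png

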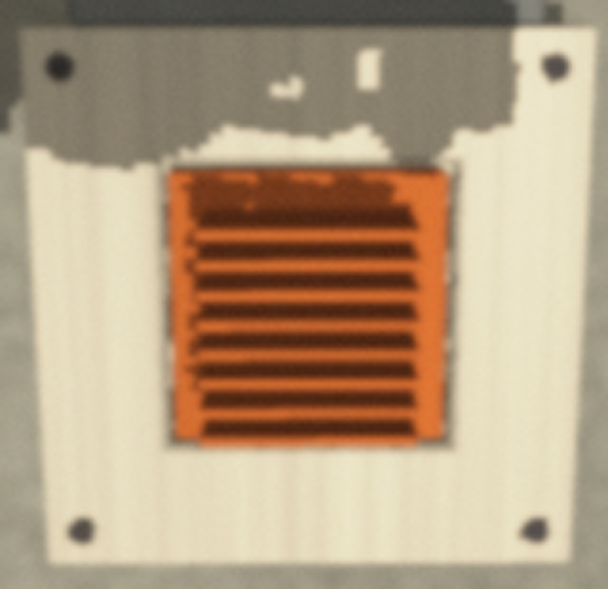

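The sink is seated with thin gaps on all sides. Next I'll go above the parked handle with the jaws across the bar.

```bash
python3 -c "
from h import *
print(delta([661,220.6,185],1.269),env.state()['joint_positions'])"
```

```text
(array([ 0.0478,  0.156 , -0.0155]), array([ 0.0011,  0.0005, -1.1332])) [-0.6763  0.4417  0.3883  1.9172 -0.2226  0.8232 -0.0338]
```

```bash
python3 -m inch '{"delta_pos":[[0,0.01,-0.015],[0.01,0.03,-0.015],[0.02,0.05,-0.015],[0.025,0.07,-0.015],[0.03,0.09,-0.015],[0.035,0.11,-0.015],[0.04,0.13,-0.015],[0.045,0.15,-0.015],[0.048,0.156,-0.015],[0.048,0.156,-0.015],[0.048,0.156,-0.015],[0.048,0.156,-0.015],[0.048,0.156,-0.015],[0.048,0.156,-0.015]],"twist":[[0.001,0,-0.11],[0.001,0,-0.22],[0.001,0,-0.33],[0.001,0,-0.44],[0.001,0,-0.55],[0.001,0,-0.66],[0.001,0,-0.77],[0.001,0,-0.88],[0.001,0,-0.99],[0.001,0,-1.1],[0.001,0,-1.133],[0.001,0,-1.133],[0.001,0,-1.133],[0.001,0,-1.133]],"hand":[1,1,1,1,1,1,1,1,1,1,1,1,1,1]}' 60
python3 -c "
from h import *
import pickle
T=toolT();pickle.dump(T,open('T9.pkl','wb'))
im=imaging.camera('wrist');cv2.imwrite('pics/w9.png',im[:,:,::-1]);
print(T,env.state()['joint_positions'],imaging.calibration('wrist')['mount'][:3,3],proj('wrist',[[661,220.6,128]],T))"
```

```text
time_s: 10.48
tcp_pos: [660.3, 220.5, 183.4]
eef_rot: [[-0.954, 0.299, -0.001], [0.299, 0.954, -0.001], [0.001, -0.001, -1.0]]
wrist_force: [-0.0, -0.4, 0.3]
gripper_width: 1.0
[[ -0.9543   0.2988  -0.0015 660.3276]
 [  0.2988   0.9543  -0.0009 220.5214]
 [  0.0012  -0.0013  -1.     183.3982]
 [  0.       0.       0.       1.    ]] [-0.458   0.6657  0.1115  1.4443 -0.0794  1.0372  0.9381] [  64.7599    0.1265 -143.2528] [[279.0799 224.1114]]
```

View pics/w9.png

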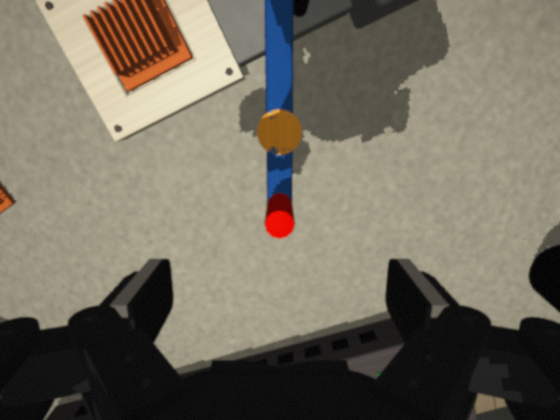

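The handle top is at (279.5,223.5), against a predicted (279.1,224.1), so it is centred between the fingers. Descend and grip.

```bash
python3 -m inch '{"delta_pos":[[0,0,0.03],[0,0,0.06],[0,0,0.08],[0,0,0.09],[0,0,0.091],[0,0,0.091],[0,0,0.091],[0,0,0.091],[0,0,0.091],[0,0,0.091],[0,0,0.091],[0,0,0.091],[0,0,0.091],[0,0,0.091],[0,0,0.091],[0,0,0.091]],"twist":[[0,0,0],[0,0,0],[0,0,0],[0,0,0],[0,0,0],[0,0,0],[0,0,0],[0,0,0],[0,0,0],[0,0,0],[0,0,0],[0,0,0],[0,0,0],[0,0,0],[0,0,0],[0,0,0]],"hand":[1,1,1,1,1,1,0.5,0,-0.5,-1,-1,-1,-1,-1,-1,-1]}' 60
python3 -c "
from h import *
im=imaging.camera('wrist');cv2.imwrite('pics/w10.png',im[:,:,::-1]);
s=env.state();print(s['tcp_pos'],s['wrist_force'],s['gripper_width'])"
```

```text
time_s: 11.87
tcp_pos: [660.6, 220.6, 93.3]
eef_rot: [[-0.954, 0.299, -0.0], [0.299, 0.954, -0.001], [0.0, -0.001, -1.0]]
wrist_force: [-2.3, -0.8, 6.0]
gripper_width: 0.193
[660.623  220.6109  93.3113] [-1.6443 -0.5745  5.4717] 0.19188913196715157
```

View pics/w10.png

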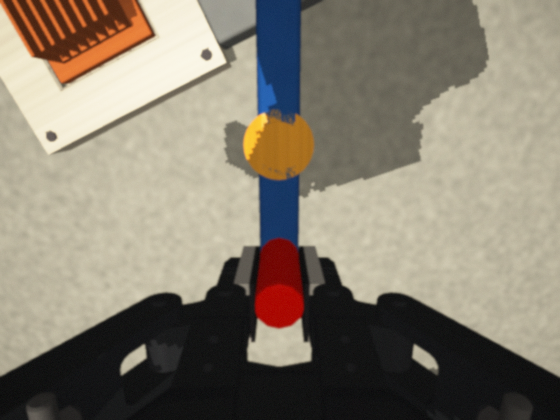

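The handle sits between the pads (opening 16 mm reported against an 18 mm post). I'll swing along the 170 mm arc, turning the tool with it, to about 1.02 rad first.

```bash
python3 -m inch '{"delta_pos":[[0.0003,-0.0102,0],[0.0012,-0.0204,0],[0.0027,-0.0304,0],[0.0049,-0.0404,0],[0.0076,-0.0502,0],[0.0109,-0.0599,0],[0.0148,-0.0693,0],[0.0192,-0.0785,0],[0.0242,-0.0874,0],[0.0297,-0.096,0],[0.0357,-0.1042,0],[0.0422,-0.1121,0],[0.0491,-0.1196,0],[0.0565,-0.1266,0],[0.0643,-0.1332,0],[0.0725,-0.1393,0],[0.0811,-0.1449,0],[0.0811,-0.1449,0],[0.0811,-0.1449,0]],"twist":[[0,0,0.06],[0,0,0.12],[0,0,0.18],[0,0,0.24],[0,0,0.3],[0,0,0.36],[0,0,0.42],[0,0,0.48],[0,0,0.54],[0,0,0.6],[0,0,0.66],[0,0,0.72],[0,0,0.78],[0,0,0.84],[0,0,0.9],[0,0,0.96],[0,0,1.02],[0,0,1.02],[0,0,1.02]],"hand":[-1,-1,-1,-1,-1,-1,-1,-1,-1,-1,-1,-1,-1,-1,-1,-1,-1,-1,-1]}' 60
python3 -c "
from h import *
im=imaging.camera('wrist');cv2.imwrite('pics/w11.png',im[:,:,::-1]);
s=env.state();print(s['tcp_pos'],s['wrist_force'],s['gripper_width'])
R=s['eef_rot'];print(R.T@s['wrist_force'])
v=s['tcp_pos'][:2]-[498.5,271];print(np.hypot(*v),-.301-np.arctan2(v[1],v[0]))"
```

```text
time_s: 13.5
tcp_pos: [541.3, 106.0, 93.4]
eef_rot: [[-0.247, 0.969, 0.002], [0.969, 0.247, -0.001], [-0.002, 0.002, -1.0]]
wrist_force: [6.6, -1.7, -6.0]
gripper_width: 0.195
[541.5647 106.1019  93.4092] [ 4.7679 -1.2983 -4.3631] 0.19679552816602444
[-2.4271  4.2902  4.377 ]
170.428680126062 1.014342505102509
```

View pics/w11.png

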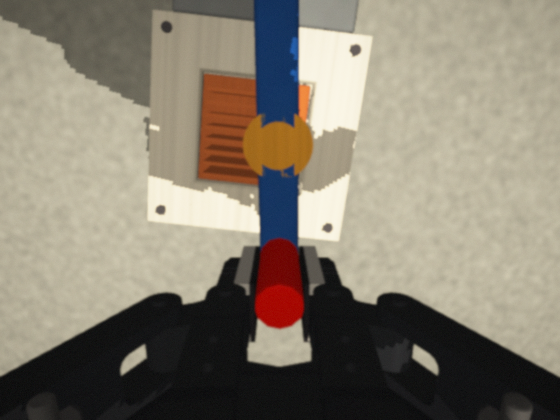

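The arm is at about 1.014 rad, with the head over the sink and about 5 N across the bar. Continue to the stop.

```bash
python3 -m inch '{"delta_pos":[[0.0001,-0.005,0],[0.0003,-0.0102,0],[0.0007,-0.0153,0],[0.0012,-0.0204,0],[0.0013,-0.022,0],[0.0013,-0.022,0],[0.0013,-0.022,0],[0.0013,-0.022,0]],"twist":[[0,0,0.03],[0,0,0.06],[0,0,0.09],[0,0,0.12],[0,0,0.12],[0,0,0.12],[0,0,0.12],[0,0,0.12]],"hand":[-1,-1,-1,-1,-1,-1,-1,-1]}' 60
python3 -c "
from h import *
im=imaging.camera('wrist');cv2.imwrite('pics/w12.png',im[:,:,::-1]);
s=env.state();print(s['tcp_pos'],s['wrist_force'],s['gripper_width'])
R=s['eef_rot'];print(R,R.T@s['wrist_force'])
v=s['tcp_pos'][:2]-[498.5,271];print(np.hypot(*v),-.301-np.arctan2(v[1],v[0]))"
```

```text
time_s: 14.22
tcp_pos: [521.7, 102.0, 93.4]
eef_rot: [[-0.132, 0.991, 0.005], [0.991, 0.132, -0.002], [-0.002, 0.005, -1.0]]
wrist_force: [5.8, -1.0, -4.8]
gripper_width: 0.192
[521.7043 102.01    93.3969] [ 6.2678 -0.9187 -5.3006] 0.19092666823919768
[[-0.132   0.9912  0.0053]
 [ 0.9913  0.132  -0.0018]
 [-0.0024  0.005  -1.    ]] [-1.7249  6.0651  5.3352]
170.57565837179027 1.1333377101755227
```

View pics/w12.png

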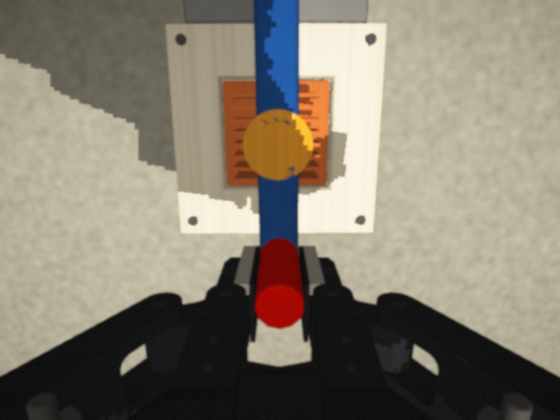

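At about 1.133 rad with 6.1 N, about the spring's own force. I'll press a few mm further to confirm the stop by a force rise.

```bash
python3 -m inch '{"delta_pos":[[0,-0.001,0],[0,-0.002,0],[0,-0.003,0],[0,-0.003,0],[0,-0.003,0],[0,-0.003,0]],"twist":[[0,0,0],[0,0,0],[0,0,0],[0,0,0],[0,0,0],[0,0,0]],"hand":[-1,-1,-1,-1,-1,-1]}' 60
python3 -c "
from h import *
s=env.state();R=s['eef_rot'];print(s['tcp_pos'],R.T@s['wrist_force'])
v=s['tcp_pos'][:2]-[498.5,271];print(np.hypot(*v),-.301-np.arctan2(v[1],v[0]))"
```

```text
time_s: 14.77
tcp_pos: [520.8, 101.9, 93.4]
eef_rot: [[-0.134, 0.991, 0.008], [0.991, 0.134, -0.002], [-0.003, 0.008, -1.0]]
wrist_force: [7.3, -0.6, -6.6]
gripper_width: 0.192
[520.7618 101.8584  93.4035] [-1.5323  7.0732  6.7085]
170.60034523521432 1.138931968011752
```

```bash
python3 -m inch '{"delta_pos":[[0,-0.002,0],[0,-0.004,0],[0,-0.006,0],[0,-0.006,0],[0,-0.006,0],[0,-0.006,0]],"twist":[[0,0,0],[0,0,0],[0,0,0],[0,0,0],[0,0,0],[0,0,0]],"hand":[-1,-1,-1,-1,-1,-1]}' 60
python3 -c "
from h import *
im=imaging.camera('wrist');cv2.imwrite('pics/w14.png',im[:,:,::-1]);
im=imaging.camera('scene');cv2.imwrite('pics/s14.png',im[:,:,::-1]);cv2.imwrite('pics/s14c.png',cv2.resize(im[190:290,330:510,::-1],None,fx=4.4,fy=4.4,interpolation=cv2.INTER_CUBIC))
s=env.state();R=s['eef_rot'];print(s['tcp_pos'],R.T@s['wrist_force'])
v=s['tcp_pos'][:2]-[498.5,271];print(np.hypot(*v),-.301-np.arctan2(v[1],v[0]))"
```

```text
time_s: 15.27
tcp_pos: [519.9, 101.8, 93.6]
eef_rot: [[-0.136, 0.991, 0.018], [0.991, 0.136, -0.001], [-0.004, 0.017, -1.0]]
wrist_force: [17.4, 1.8, -17.1]
gripper_width: 0.194
[519.9102 101.7716  93.5676] [-1.2597 17.0946 17.9266]
170.57741868678156 1.1439485657977218
```

View pics/w14.png

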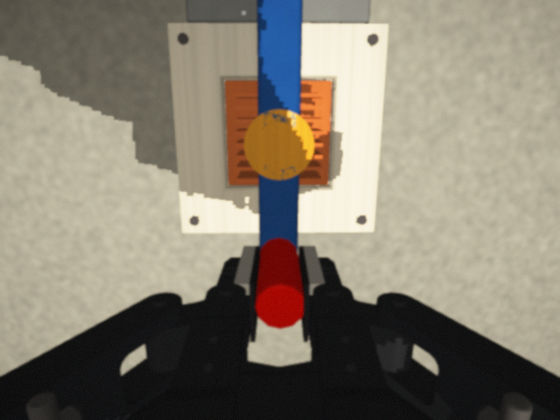

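View pics/s14.png

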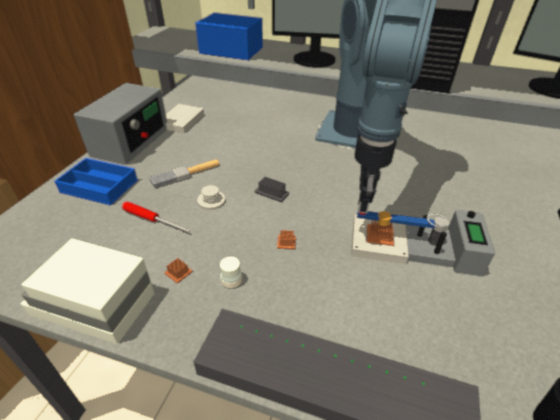

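View pics/s14c.png

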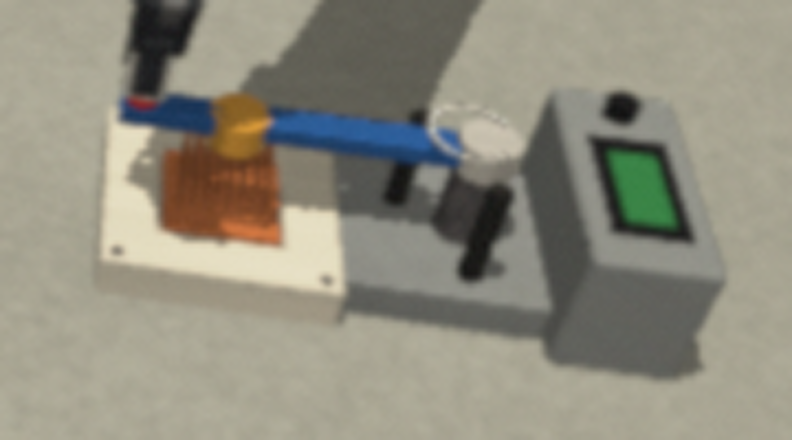

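The force rose to 17 N with under 1 mm of motion, so the arm is against its stop. The wrist view shows the sink still in the pocket, at (228–333, 80–186). The scene view shows the other sinks, jar, brush and screwdriver where they were. Handing in.

```bash
python3 -c "
from h import *
s=env.state();print(s['time_s'],s['wrist_force'],s['gripper_width']);print(env.close_job())"
```

```text
15.3667 [ 17.4226   1.0498 -17.6218] 0.18910518516281458
the job is handed in; nothing more can be done
None
```

I set the largest square copper sink (60 mm base) in the tester pocket and let go of it. I then gripped the red handle, swung the sensor arm to its stop, and handed the job in at 15.4 s still holding it there.

**Last checks:**
- **Arm:** from the tool position it is at about 1.14 rad. The push rose from about 7 N to 17 N with less than 1 mm of motion, so it is against the stop. The fingers are still closed on the handle.
- **Heat sink:** it lies level in the pocket with small gaps on all sides, and the fingers are clear of it. I judged its seating from the pictures and from the tool height at release, and did not measure it directly.
- **Everything else:** the other heat sinks, the jar, the brush and the screwdriver look unmoved in the last scene picture.

**Disagreements:**
- The top and wrist cameras differed by 2 to 3 mm in y.
- The wrist camera's mount calibration changed by about 1 mm between readings.
- For both reasons I aligned the sink to the pocket within single wrist pictures.
- The last press tilted the tool by about 0.018 rad.

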